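Zero the batch counter and index the carrier

ROBOT

A 6-joint arm with a two-finger parallel gripper is mounted at the origin on a cart in front of the work surface, level with it; the furniture and walls round the work are solid. World frame = base frame: x ahead of the robot, y to its left, z up, the work surface at z = 0. Lengths are in m, angles in rad, forces in N, time in s.
With the tool pointing down it reaches from about 0.425 to 0.95 m from the base axis. Payload 3.5 kg.
Tool frame: the origin (TCP) lies on the centre line of the jaws, within the pads' length; the fingertips stand 19 mm ahead of it and the grasp point (between the pads) is the TCP; z points along the fingers, y is the line along which they close (so a half turn about z gives the same grasp; the last joint's range is limited). The gripper opens to 85 mm and grips with 20 to 120 N. Pads are 22 mm wide; open, the fingers measure 114 mm over their backs; the gripper's body (76 mm by 85 mm) begins 54 mm behind the grasp point. The pads swing forward as they close: fully open they stand 13 mm farther back than shut.
Start: joints at [-1.391, 0.286, 1.577, -0, 1.279, -0.15], TCP at [0.219, -0.639, 0.219] pointing down, gripper open.
Joint ranges: [-2.77, 2.77], [-0.9, 2.22], [0.21, 2.48], [-1.53, 4.67], [0.24, 2.81], [-2.84, 2.84]. Speed limits (rad/s): [2.79, 2.79, 3.14, 3.14, 3.14, 3.14].

INTERFACE

Orientations are given as a unit quaternion [x, y, z, w].
In Python, from plant import ctrl, imaging gives the robot as it stands. The module is installed in compiled form; this text tells all that it offers.
- The arm moves only by the shell command python3 -m handwheel 'ROWS' [OPENING] [FORCE]. ROWS is JSON, one flat list of numbers, 6 for each row, row after row: the shift along the world's x, y, z in units of 150 mm (1.0 is 150 mm), then the turn, a rotation vector about the world's x, y, z in units of 90 degrees (1.0 is 90 degrees). In form: [tx, ty, tz, rx, ry, rz, tx, ty, tz, rx, ry, rz, ...]. A call has 1 to 5 rows; each row shifts and turns the commanded pose from where the row before left it; what a row does not reach is not made up. A row lasts 1/12 s, in which the tool goes at most 41.7 mm and 7.16 degrees, less where a joint would pass 70% of its speed; a pose out of reach is approached as far as the arm can. A call with a number of a shift or a turn outside -1 to 1 is refused whole. A call with a gripper value outside its range is refused whole. OPENING is the opening, from 0 (shut) to 1 (fully open), set as the call begins (- or left out, the last holds). The fingers move at their own pace and stop on an object; FORCE is the grip in N (left out, the last holds). Time passes only in rows, so rows that do not move let the fingers close. It gives the time, the measured TCP pose, the force, the opening and the grip force at its end, in the units of the state.
- ctrl.get_state(): the state, without advancing time (a new reading comes with each control period).
- imaging.read_camera(name): name is "side" or "top" or "wrist"; returns (picture, depth): 420x560x3 uint8, blue, green, red; 420x560 float32, m along the optical axis (not along the pixel's ray), 0 where there is no reading.
- imaging.get_calibration(name): a dict with "fovy" (degrees; the focal length in pixels is half the picture's height over the tangent of half this angle, whatever the lens; pixels are square), "cx", "cy" (the principal point, pixels), "R" (3x3) and "t" (3): a world point X has camera coordinates R X + t. Camera axes: x right, y down, z forward; pixel columns grow to the right and rows downward; lengths in m; the calibration is good to about 2 mm. The wrist camera is an equidistant fisheye: a pixel r from the principal point sees the ray r / f radians off the axis. A picture is of the moment at which its call begins: read the wrist's pose just before it. get_calibration takes no time and is no camera call; for the wrist camera it gives the pose at the moment of the call.
- ctrl.sign_off(): hands the job in; it is judged then, once.
The state is a dict: "time": time; "qpos": joint angles; "dq": joint speeds; "joint_efforts": joint torques, N m; "eef_pos": TCP position; "tcp_rot": TCP orientation; "contact_force": force on the tool from outside, world axes, zero at the start; "wrist_torque": the same for the moment, N m; "opening": opening from 0.0 (shut) to 1.0 (fully open); "finger_force": force on a finger pad.
Only numpy, scipy, OpenCV 4.12 (cv2) and the standard library are available. Lean on these libraries where they do the work, as an engineer would, in place of code of your own. Each camera call takes 0.05 s, during which the arm holds its last target. There are 200 camera calls.

TASK

Start a new batch of lotus holders: first turn the reset knob on the sloped counter all the way back to its zero stop, while the carrier still waits in its end station. Then move the carrier with the unpainted lotus along its slide to the next station, the middle one, so that it clicks into the detent there, with the lotus still standing on it. Leave the other things on the bench where they are.

Things in the scene. Friction and masses are not known exactly. Their poses are not given: they have to be found in the camera images.
- counter: fixed batch counter: grey head (145 mm wide, 135 mm along its slope) on a pedestal, its face sloped 26 degrees from level, looking up and towards the robot, the reset knob in its middle. Origin on the bench under the head; x to the back (up the slope), y left, z up; the knob's axis meets the face 125 mm above the origin; the face's top edge is 155 mm above the bench.
- reset_knob (a joint): angle of the reset knob, rad: 0 = against the zero stop, pointer end of the bar straight up the slope at the longest scale rib; grows clockwise as seen facing the knob, up to 2.2. To zero it, turn it anticlockwise. It starts between 0.9 and 1.9, has about 0.06 N m of friction and stays where it is left.
- knob_grip (a point): point on the knob's axis inside its bar grip, 8 mm below the bar's top, 23 mm above the skirt disc (68 mm across) and 35 mm from the face. The bar is 66 mm long, 16 mm wide and stands 31 mm above the skirt. The point turns with the knob: x along the bar to its pointer end, y across the bar, z out of the face along the knob's axis.
- index_slide: fixed indexing slide: aluminium base plate 155 x 330 x 12 mm with two steel rods along y, three stations 90 mm apart, each marked by a raised rib on the front margin of the plate. Origin under the slide's middle; y along the slide to the left, x to the back.
- carrier (a joint): travel of the carrier along the slide, m: 0 = end station at the left (+y end of the slide), 0.09 = middle station, 0.18 = last station; it grows towards the slide's -y. A spring plunger drops between two pins at each station: about 6 N gets it out, and it pulls in from about 5 mm away.
- carrier_lug (a point): grip lug of the carrier (plate 122 x 116 mm, its top 40 mm above the bench): an upright block at its front edge, 24 mm (x) by 14 mm (y, along the slide), rising 41 mm above a small foot, its top 86 mm above the bench. The point lies on the lug's middle line, 12 mm below its top; axes as the slide's.
- carrier_pad (a point): centre of the carrier's rubber pad, on its surface, 43 mm above the bench; axes as the slide's. The lotus stands on it.
- middle_station (a point): where carrier_lug is when the carrier stands in the middle station; fixed on the slide.
- lotus_raw: loose unpainted white lotus candle holder, 68 x 112 x 77 mm, about 0.16 kg, standing on the carrier's pad, its long side along the slide; origin at the centre of its underside, z up
- pot_white: bystander: small white paint pot, 54 mm across, 45 mm tall; origin at the centre of its underside
- lotus_half: bystander: half-painted lotus candle holder standing on the bench, 64 x 110 x 75 mm; origin under its centre
- squeeze_bottle: bystander: upright squeeze bottle, 44 mm across, 142 mm tall; origin at the centre of its underside

How it is judged:
On the way, in this order (a step that is already met when the one before it is completed fails the run):
1. the reset knob is back at its zero stop (within 0.06 rad) while the carrier is still in its end station (within 15 mm) (value of joint reset_knob below 0.06 rad and value of joint carrier below 0.015 m), for 0.2 s.
2. the carrier stands in the middle station (within 6 mm) (value of joint carrier between 0.084 and 0.096 m), for 0.2 s.
At the end, for the whole second after the job is handed in: The knob is within 0.06 rad of its zero stop, the carrier stands still in the middle station (0.09 m, within 6 mm), and the unpainted lotus stands upright (within 0.2 rad) and at rest on the carrier, within 30 mm of the centre of its pad (all of step 2 and value of joint reset_knob below 0.06 rad and velocity of joint carrier between -0.01 and 0.01 m/s and distance between lotus_raw and carrier_pad below 0.03 m and angle between lotus_raw's own z axis and vertical below 0.2 rad and linear speed of lotus_raw below 0.02 m/s); the robot touches nothing.
It fails at once if the bystander pot_white is moved more than 30 mm (distance of pot_white from where it was at the start of the episode above 0.03 m).
It fails at once if the bystander lotus_half is moved more than 30 mm (distance of lotus_half from where it was at the start of the episode above 0.03 m).
It fails at once if the bystander squeeze_bottle is moved more than 30 mm (distance of squeeze_bottle from where it was at the start of the episode above 0.03 m).
It also fails if it takes over 69 s, if anything falls off the work surface, if the arm or the gripper's body presses on something with over 40 N, if the wrist force passes 120 N, or if a joint passes its speed limit or range.

## Working session

There is one attempt and no reset: what is moved stays moved. The work goes in short steps, Python scripts to look and compute and a shell command to move; the robot and the scene stay as the last step left them, time stands still between calls to the robot, and variables do not carry over. Pictures are saved under pics/ and viewed, at most 13 in all, crops included, and the job is handed in when it is done.

```bash
mkdir -p pics; cat > h.py <<'E'
import numpy as np, cv2
from plant import ctrl, imaging
def snap(n,tag):
    p,d=imaging.read_camera(n); c=imaging.get_calibration(n)
    cv2.imwrite(f'pics/{tag}.png',p); np.savez(f'pics/{tag}.npz',p=p,d=d,**{k:np.array(v) for k,v in c.items()})
def pt(tag,u,v,w=1):
    z=np.load(f'pics/{tag}.npz'); d=z['d']; f=d.shape[0]/2/np.tan(np.radians(z['fovy'])/2)
    a=d[v-w:v+w+1,u-w:u+w+1]; a=a[a>0]; q=np.median(a)
    X=np.array([(u-z['cx'])/f*q,(v-z['cy'])/f*q,q]); return z['R'].T@(X-z['t'])
E
python3 - <<'E'
from h import *
snap('top','top0');snap('side','side0')
a=np.vstack
for t in('top','side'):
    c=imaging.get_calibration(t); print(t,c)
print(ctrl.get_state())
E
```

```text
top {'fovy': 48.21835079980279, 'cx': 270.79258791701, 'cy': 211.48466420453082, 'R': array([[-0.01443092, -0.99975853, -0.01657169],
       [-0.99796656,  0.01543016, -0.06184372],
       [ 0.06208449,  0.01564553, -0.99794826]]), 't': array([-0.32114723,  0.55073099,  0.99026124])}
side {'fovy': 52.3902932483934, 'cx': 281.33695610818717, 'cy': 208.03347848360647, 'R': array([[-0.99898161, -0.04071742, -0.01943812],
       [-0.00615923,  0.54984989, -0.83524078],
       [ 0.0446969 , -0.83427045, -0.54954072]]), 't': array([0.54253642, 0.27551867, 0.58737031])}
{'time': 0.1, 'qpos': array([-1.39100663e+00,  2.87092608e-01,  1.57801882e+00, -2.05232630e-06,
        1.27861437e+00, -1.50012826e-01]), 'dq': array([-4.31748412e-04, -2.10407929e-03, -2.40728739e-03, -5.39657213e-04,
        5.64759074e-05, -4.82887631e-04]), 'joint_efforts': array([ 8.06549124e-04, -4.07299411e+01, -2.93698382e+01, -1.56834440e-04,
        3.40408405e-03,  4.90888056e-06]), 'eef_pos': array([ 0.21851035, -0.63799948,  0.21728156]), 'tcp_rot': array([ 9.86433959e-01,  1.64155131e-01, -1.68612540e-05, -1.06643955e-03]), 'contact_force': array([ 0.40330267, -0.30801478, -0.1236562 ]), 'wrist_torque': array([ 0.05057446, -0.02822901, -0.00232065]), 'finger_force': 0.0, 'opening': 0.9994174143059801}
```

View pics/top0.png

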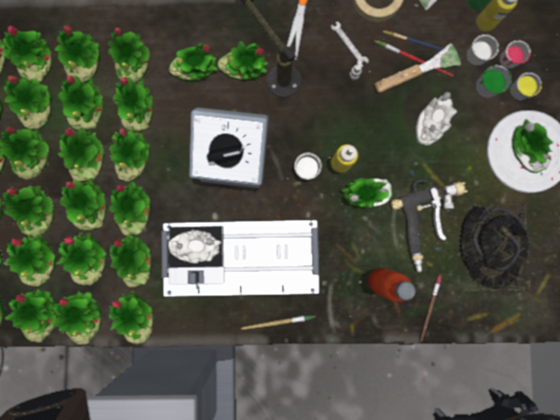

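View pics/side0.png

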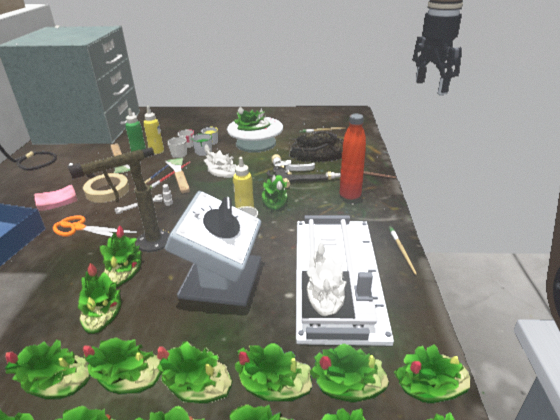

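```bash
python3 - <<'E'
from h import *
im=cv2.imread('pics/top0.png'); c=im[95:305,150:330]
cv2.imwrite('pics/crop.png',cv2.resize(c[:100*2+10],None,fx=2.85,fy=2.85,interpolation=cv2.INTER_CUBIC))
# depth-based: world cloud
z=np.load('pics/top0.npz'); d=z['d'];f=210/np.tan(np.radians(z['fovy'])/2)
v,u=np.mgrid[:420,:560]; X=np.stack([(u-z['cx'])/f*d,(v-z['cy'])/f*d,d],-1)-z['t']; W=X@z['R']
np.save('pics/W.npy',W)
# lug top
s=W[262:300,165:240]; print('lug', [s[(s[...,2]>.076)&(s[...,2]<.095)].min(0), s[(s[...,2]>.076)&(s[...,2]<.095)].max(0), np.median(s[(s[...,2]>.076)&(s[...,2]<.095)],axis=0)])
# face plane
s=W[112:182,195:265]; g=im[112:182,195:265].min(-1)>190; p=s[g&(s[...,2]>.08)&(s[...,2]<.17)]
A=np.c_[p[:,:2],np.ones(len(p))]
for _ in range(3):
    k=np.linalg.lstsq(A,p[:,2],rcond=None)[0]; r=abs(A@k-p[:,2]); m=r<.004; A,p=A[m],p[m]
n=np.array([-k[0],-k[1],1]);n/=np.linalg.norm(n);print('plane',k,n,np.degrees(np.arccos(n[2])),len(p))
h=(s-np.r_[0,0,k[2]])@n
print('h max',h[30:60,15:55].max())
for lo,hi,nm in((.024,.05,'bar'),(.006,.05,'all')):
    q=s[(h>lo)&(h<hi)]; print(nm,len(q),q.mean(0),q.min(0),q.max(0))
hs=(h*1000).astype(int); print(hs[18:58:2,12:52:2])
E
```

```text
lug [array([ 0.39996135, -0.17910806,  0.07656216]), array([ 0.42367986, -0.16619373,  0.08909856]), array([ 0.41200001, -0.17271565,  0.08424239])]
plane [ 0.48354191 -0.06352719 -0.20768639] [-0.43461066  0.05709866  0.89880661] 25.99835823602028 2789
h max 0.8708909996074619
bar 345 [ 0.64469419 -0.24605767  0.16189921] [ 0.63250526 -0.27806554  0.14929492] [ 0.6599173  -0.21204703  0.17026617]
all 993 [ 0.65439057 -0.24665913  0.14615186] [ 0.62597155 -0.28444592  0.11885923] [ 0.69969928 -0.21204703  0.17026617]
[[  0  -2   0  -2   0   0  -1   3  -2  -1   2   0  -1  -2  -2  -1   0   0
    0   0]
 [  0  -1  -2   3   0  -2   0   0  -1  -3   1   3   0  -2   1   0   1  -1
    0   0]
 [  0  -4  -3   0   1   0   4  10   7   7   8   9   5   2   0   0   1  -1
    0   1]
 [  1   0   0   1   8   8   9   8   9   7   7   8  11   8   6  -2   1  -1
    3  -1]
 [  0   0   0  10   8   9   9   6   9   7  10   9  10   9   6   5   2   0
    0  -1]
 [ -1  -1   7  12  10   8   9   9   9   6   8   7   9   7  11   7   6  -1
   -4   0]
 [  0   1   7   8   9   8   7   7   9   7   7   9   9   9   7  10  
[... 423 characters left out ...]
  39  31
    7  -1]
 [ 37  41  40  38  41  39  42  40  38  39  38  41  41  42  40  41  40  10
   -2   3]
 [ 38  38  39  39  40  39  40  41  39  39  39  40  38  38  40   7  10   8
    1  -1]
 [ 37  38  40  37  39  38  39  37  39  40  36   8   9   5   7   9   9   8
    0   0]
 [ 40  40  39  39  39  37   9   7   8   7   8   8   6  10   9  13   9  -1
   -2   2]
 [  1   0   2  -1  10   9   9   6  10   8  11   8 870   9   8   9   1   1
    0   0]
 [ -1  -1   1   0   0   8   6  10   8   8  10  11   7   7   9  -1   1  -2
   -2   1]
 [  0   0   0  -1  -1   2   0   8  10   7   9  12  12   7   2   0   0   0
    0   0]
 [  0   1  -1   0   0  -1   0   1   0  -2   0   1  -1   0   0  -2   1   2
    0   1]]
```

View pics/crop.png

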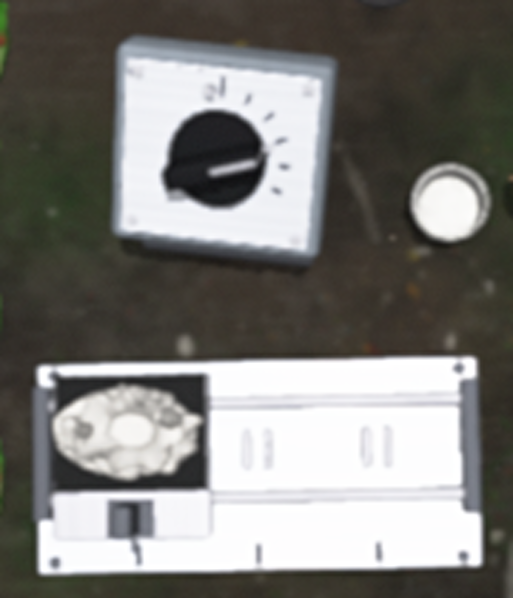

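```bash
python3 - <<'E'
from h import *
from scipy.spatial.transform import Rotation as Ro
W=np.load('pics/W.npy'); s=W[112:182,195:265].reshape(-1,3)
k=np.array([.48354191,-.06352719,-.20768639]);n=np.array([-.43461066,.05709866,.89880661])
h=(s-np.r_[0,0,k[2]])@n
up=np.r_[-n[:2],0];up/=np.linalg.norm(up);left=np.cross(n,up);left/=np.linalg.norm(left);up=np.cross(left,n)
O=np.array([.645,-.246,.135])
for lo,hi in((.034,.05),(.004,.015)):
    m=(h>lo)&(h<hi); P=s[m]-O; ab=np.c_[P@up,P@left].astype(np.float32)
    if lo>.03:
        r=cv2.minAreaRect(ab*1000);print('rect',r); w,v=np.linalg.eigh(np.cov(ab.T)); print('dir up,left',v[:,1],np.degrees(np.arctan2(-v[1,1],v[0,1])))
        c=np.array(r[0])/1000; print('centre top',O+up*c[0]+left*c[1]+n*(np.median(h[m])-(O-[0,0,k[2]])@n))
    else: 
        c=np.array(cv2.minEnclosingCircle(ab[(np.hypot(*(ab-np.median(ab,0)).T)<.037)])[0]); print('skirt', cv2.minEnclosingCircle(ab[(np.hypot(*(ab-np.median(ab,0)).T)<.037)]))
    print(c, np.median(h[m]))
print('up',up,'left',left,'yaw',np.degrees(np.arctan2(up[1],up[0])))
def g(x,y): return pt('top0',int(round(150+x/2.85)),int(round(95+y/2.85)))
for a,b in(((57,563),(465,555)),((57,375),(460,367)),((140,555),(380,550))):
    A,B=g(*a),g(*b);print(A,B,np.degrees(np.arctan2((A-B)[0],(A-B)[1])))
m=(W[...,2]>.1); ys=W[...,1]; reg=m&(W[...,0]>.35)&(W[...,0]<.6)&(ys>-.5)&(ys<.1)
q=W[240:262,160:240].reshape(-1,3); q=q[q[:,2]>.06]; print('lotus',q.min(0),q.max(0))
q=W[100:200,180:280].reshape(-1,3); 
for (u,v) in ((284,80),(275,45),(262,20)): print(pt('top0',u,v))
# wanted tool rotation: z=-n, y=across bar
E
```

```text
rect ((9.66549301147461, 0.9844779968261719), (16.283308029174805, 64.57955932617188), 18.903467178344727)
dir up,left [-0.32980582  0.94404879] -109.2569896833998
centre top [ 0.64254406 -0.2446844   0.16239422]
[0.00966549 0.00098448] 0.039403245353889345
skirt ((0.019790533930063248, 0.0004919575294479728), 0.03657481446862221)
[0.01979053 0.00049196] 0.008823566966062703
up [ 0.89114872 -0.11707812  0.43834539] left [0.13025952 0.99147993 0.        ] yaw -7.48458918803459
[ 0.37551092 -0.11239966  0.01357666] [ 0.3779848  -0.41629814  0.01363597] -0.4664050811507503
[ 0.51496774 -0.11930889  0.04272737] [ 0.51777095 -0.41475174  0.01471176] -0.5436139576575373
[ 0.38106614 -0.17430323  0.01369835] [ 0.38302205 -0.35286519  0.01389621] -0.6275718862586416
lotus [ 0.444477   -0.34506071  0.06002253] [ 0.48752991 -0.12537013  1.01696679]
[ 0.82052792 -0.36166653  0.04816517]
[ 0.82592672 -0.34406698  0.21347522]
[ 0.86855069 -0.32203387  0.21960483]
```

```bash
cat >> h.py <<'E'
from scipy.spatial.transform import Rotation as Ro
n=np.array([-.43461066,.05709866,.89880661])
up=np.array([.89114872,-.11707812,.43834539]); left=np.array([.13025952,.99147993,0])
grip=np.array([.6425,-.2447,.1629])-.007*n
a=np.radians(71)
def knobR(ang):
    b=np.cos(ang)*up-np.sin(ang)*left
    x=-b; z=-n; return Ro.from_matrix(np.c_[x,np.cross(z,x),z])
def go(p,R):
    s=ctrl.get_state(); d=(np.array(p)-s['eef_pos'])/.15; r=(R*Ro.from_quat(s['tcp_rot']).inv()).as_rotvec()/(np.pi/2)
    print('t',s['time'],'pos',s['eef_pos'].round(4),'q',s['qpos'].round(2),'F',s['contact_force'].round(1),'open',round(float(s['opening']),3))
    print('shift',d.round(4),'turn',r.round(4),'minrows',max(np.linalg.norm(d)*150/41.7,np.linalg.norm(r)*90/7.16))
E
python3 -c "
from h import *
print(grip); go(grip+.12*n,knobR(a))"
```

```text
[ 0.64554227 -0.24509969  0.15660835]
t 0.1 pos [ 0.2185 -0.638   0.2173] q [-1.39  0.29  1.58 -0.    1.28 -0.15] F [ 0.4 -0.3 -0.1] open 0.999
shift [2.4992 2.665  0.3146] turn [-0.238  -0.2087  0.9009] minrows 13.190792448687771
```

```bash
H="python3 -m handwheel"
$H '[0,0,0.1,0,0,0, 0,0,0.2,0,0,0, 0,0,0.2,0,0,0, 0,0,0.1,0,0,0]' 1 60
$H '[0.1667,0.1777,-0.019,-0.0159,-0.0139,0.06, 0.1667,0.1777,-0.019,-0.0159,-0.0139,0.06, 0.1667,0.1777,-0.019,-0.0159,-0.0139,0.06, 0.1667,0.1777,-0.019,-0.0159,-0.0139,0.06, 0.1667,0.1777,-0.019,-0.0159,-0.0139,0.06]'
$H '[0.1667,0.1777,-0.019,-0.0159,-0.0139,0.06, 0.1667,0.1777,-0.019,-0.0159,-0.0139,0.06, 0.1667,0.1777,-0.019,-0.0159,-0.0139,0.06, 0.1667,0.1777,-0.019,-0.0159,-0.0139,0.06, 0.1667,0.1777,-0.019,-0.0159,-0.0139,0.06]'
$H '[0.1667,0.1777,-0.019,-0.0159,-0.0139,0.06, 0.1667,0.1777,-0.019,-0.0159,-0.0139,0.06, 0.1667,0.1777,-0.019,-0.0159,-0.0139,0.06, 0.1667,0.1777,-0.019,-0.0159,-0.0139,0.06, 0.1667,0.1777,-0.019,-0.0159,-0.0139,0.06]'
$H '[0,0,0,0,0,0, 0,0,0,0,0,0]'
python3 -c "
from h import *
go(grip+.12*n,knobR(a)); snap('wrist','w1')"
```

```text
time: 0.43
eef_pos: [0.2188, -0.6394, 0.3123]
tcp_rot: [0.986, 0.164, 0.0, 0.002]
contact_force: [-0.5, -0.3, 0.1]
opening: 0.997
finger_force: 0.0
time: 0.85
eef_pos: [0.3445, -0.5036, 0.2935]
tcp_rot: [0.917, 0.391, 0.044, 0.07]
contact_force: [0.6, 0.4, 0.1]
opening: 1.001
finger_force: 0.0
time: 1.27
eef_pos: [0.4694, -0.3702, 0.2794]
tcp_rot: [0.79, 0.592, 0.084, 0.136]
contact_force: [0.4, 0.4, 0.1]
opening: 0.997
finger_force: 0.0
time: 1.68
eef_pos: [0.5944, -0.2369, 0.2651]
tcp_rot: [0.615, 0.755, 0.119, 0.193]
contact_force: [-0.3, -0.1, 0.6]
opening: 1.0
finger_force: 0.0
time: 1.85
eef_pos: [0.5938, -0.237, 0.2645]
tcp_rot: [0.616, 0.755, 0.119, 0.191]
contact_force: [-0.7, -0.4, -0.2]
opening: 0.997
finger_force: 0.0
t 1.85 pos [ 0.5938 -0.237   0.2645] q [-0.63 -0.05  1.91  0.27  0.9  -0.96] F [-0.7 -0.4 -0.2] open 0.997
shift [-0.0029 -0.0081 -0.0001] turn [-0.0005  0.0003 -0.0007] minrows 0.030864714949624863
```

View pics/w1.png

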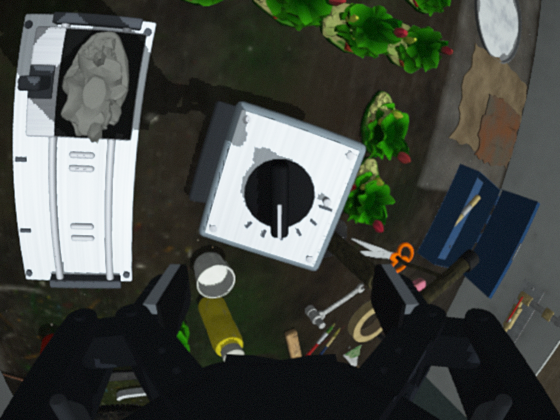

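```bash
H="python3 -m handwheel"
$H '[0.058,-0.009,-0.12,0,0,0, 0.058,-0.009,-0.12,0,0,0, 0.058,-0.009,-0.12,0,0,0, 0.058,-0.009,-0.12,0,0,0]' 0.6 60
$H '[0.058,-0.009,-0.12,0,0,0, 0.03,-0.005,-0.06,0,0,0, 0.025,-0.004,-0.06,0,0,0, 0,0,0,0,0,0]'
python3 -c "
from h import *
go(grip,knobR(a)); snap('side','s2')
im=cv2.imread('pics/s2.png')[120:320,130:330]; cv2.imwrite('pics/s2c.png',cv2.resize(im,None,fx=3,fy=3,interpolation=2))"
```

```text
time: 2.23
eef_pos: [0.6282, -0.246, 0.1935]
tcp_rot: [0.618, 0.753, 0.118, 0.193]
contact_force: [0.1, -0.2, 0.2]
opening: 0.602
finger_force: 0.0
time: 2.57
eef_pos: [0.6446, -0.2473, 0.1556]
tcp_rot: [0.618, 0.754, 0.119, 0.191]
contact_force: [-0.2, 0.6, -0.2]
opening: 0.597
finger_force: 0.0
t 2.5667 pos [ 0.6446 -0.2473  0.1556] q [-0.59  0.17  1.89  0.31  0.7  -0.98] F [-0.2  0.6 -0.2] open 0.597
shift [0.0066 0.0148 0.0064] turn [-0.0008 -0.0002  0.0016] minrows 0.06275598166744113
```

View pics/s2c.png

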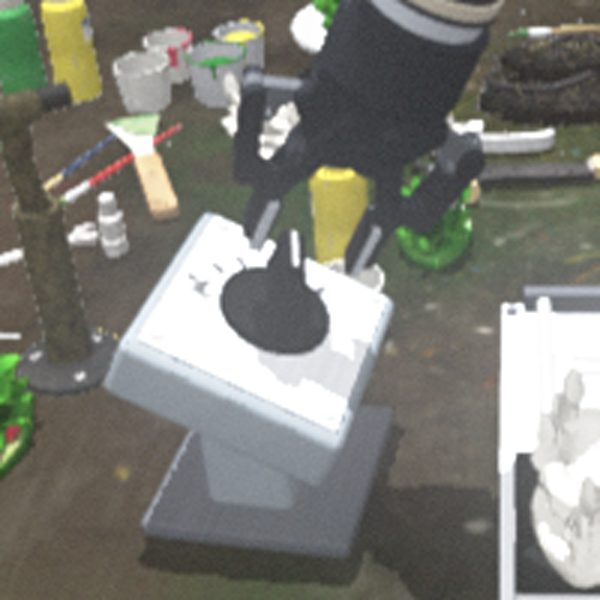

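```bash
H="python3 -m handwheel"
$H '[0.006,0.015,0.005,0,0,0, 0,0,0,0,0,0, 0,0,0,0,0,0, 0,0,0,0,0,0, 0,0,0,0,0,0]' 0 60
$H '[-0,0,0,-0.029,0.0038,0.06, 0,0,0,-0.029,0.0038,0.06, 0,0,0,-0.029,0.0038,0.06, 0,0,0,-0.029,0.0038,0.06]'
$H '[-0,0,0,-0.029,0.0038,0.06, 0,0,0,-0.029,0.0038,0.06, 0,0,0,-0.029,0.0038,0.06, 0,0,0,-0.029,0.0038,0.06]'
$H '[-0,0,0,-0.029,0.0038,0.06, 0,0,0,-0.029,0.0038,0.06, 0,0,0,-0.029,0.0038,0.06, 0,0,0,-0.029,0.0038,0.06, 0,0,0,0,0,0]'
python3 -c "
from h import *
go(grip,knobR(0)); s=ctrl.get_state();print(s['wrist_torque'],s['wrist_torque']@n)"
```

```text
time: 3.03
eef_pos: [0.6465, -0.2447, 0.1594]
tcp_rot: [0.617, 0.754, 0.119, 0.193]
contact_force: [-0.2, 0.8, -0.8]
opening: -0.003
finger_force: 0.0
time: 3.37
eef_pos: [0.6464, -0.2446, 0.1588]
tcp_rot: [0.444, 0.867, 0.076, 0.213]
contact_force: [-0.6, 1.4, -0.5]
opening: 0.003
finger_force: 0.0
time: 3.7
eef_pos: [0.6464, -0.2446, 0.1587]
tcp_rot: [0.254, 0.941, 0.031, 0.224]
contact_force: [-0.6, 0.2, -0.4]
opening: 0.002
finger_force: 0.0
time: 4.12
eef_pos: [0.6464, -0.2446, 0.1588]
tcp_rot: [0.054, 0.973, -0.016, 0.225]
contact_force: [-0.6, -0.2, -0.5]
opening: -0.003
finger_force: 0.0
t 4.1167 pos [ 0.6464 -0.2446  0.1588] q [-0.58  0.17  1.89  0.31  0.7  -2.24] F [-0.6 -0.2 -0.5] open -0.003
shift [-0.0055 -0.0032 -0.0144] turn [ 0.0043  0.0005 -0.0119] minrows 0.15955651559279732
[0.05162958 0.19546345 0.01772258] 0.004651109778474076
```

```bash
python3 -c "
from h import *
snap('side','s3');snap('top','t3')
im=cv2.imread('pics/s3.png')[120:320,130:330]; t=cv2.imread('pics/t3.png')[80:220,160:300]
cv2.imwrite('pics/s3c.png',np.hstack([cv2.resize(im,(400,400),interpolation=2),cv2.resize(t,(400,400),interpolation=2)]))"
```

```text
(no output)
```

View pics/s3c.png

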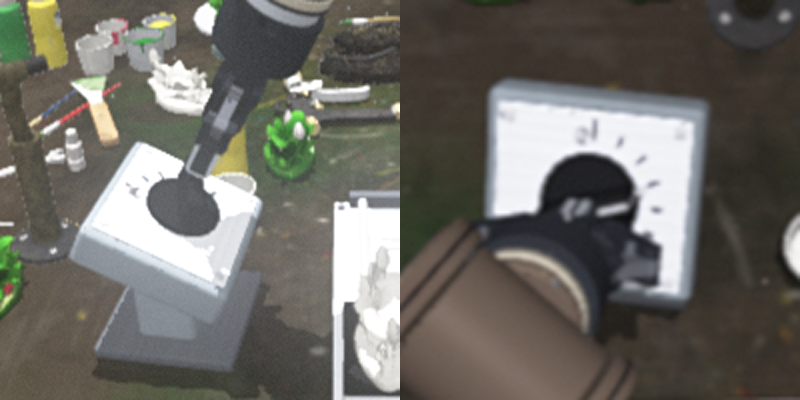

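```bash
python3 -c "
from h import *
k=-.20768639
def rep(t,u,v):
    P=pt(t,u,v); print(t,(u,v),P.round(4),'h',((P-[0,0,k])@n).round(4),'up/left rel grip',((P-grip)@up).round(4),((P-grip)@left).round(4))
for p in [(227,202),(230,195),(226,206),(232,188),(220,222)]: rep('s3',*p)
for p in [(221,153),(219,152),(230,153),(228,163),(235,152)]: rep('t3',*p)
snap('wrist','w3')
"
```

```text
s3 (227, 202) [ 0.6387 -0.2297  0.1859] h 0.063 up/left rel grip 0.0049 0.0144
s3 (230, 195) [ 0.6324 -0.229   0.1999] h 0.0785 up/left rel grip 0.0054 0.0143
s3 (226, 206) [ 0.6424 -0.2359  0.1739] h 0.0503 up/left rel grip 0.0037 0.0087
s3 (232, 188) [ 0.621  -0.1916  0.2355] h 0.1175 up/left rel grip 0.0064 0.0499
s3 (220, 222) [ 0.6541 -0.2285  0.1462] h 0.0207 up/left rel grip 0.0011 0.0176
t3 (221, 153) [ 0.639  -0.246   0.1993] h 0.074 up/left rel grip 0.013 -0.0017
t3 (219, 152) [ 0.6419 -0.2417  0.1937] h 0.068 up/left rel grip 0.0127 0.0029
t3 (230, 153) [ 0.6451 -0.2584  0.1658] h 0.0406 up/left rel grip 0.0052 -0.0133
t3 (228, 163) [ 0.6172 -0.2605  0.2217] h 0.1028 up/left rel grip 0.0051 -0.019
t3 (235, 152) [ 0.6466 -0.2677  0.1669] h 0.0404 up/left rel grip 0.0081 -0.0223
```

View pics/w3.png

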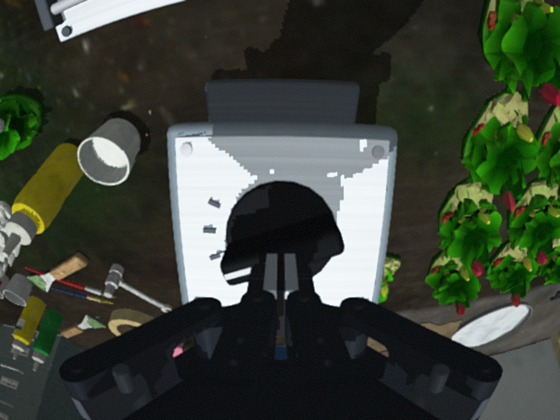

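```bash
python3 -c "
from h import *
def cloud(t):
    z=np.load(f'pics/{t}.npz'); d=z['d'];f=210/np.tan(np.radians(z['fovy'])/2)
    v,u=np.mgrid[:420,:560]; X=np.stack([(u-z['cx'])/f*d,(v-z['cy'])/f*d,d],-1)-z['t']; return X@z['R'],d
for t,t0 in (('s3','side0'),('t3','top0'),('s2','side0')):
    A,d=cloud(t);B,d0=cloud(t0)
    m=(d>0)&(d0>0)&(d<d0-.012); P=A[m]; h=(P-[0,0,-.20768639])@n; g=np.c_[(P-grip)@up,(P-grip)@left,h]
    g=g[(abs(g[:,0])<.06)&(abs(g[:,1])<.06)&(h>-.005)]; g=g[g[:,2].argsort()]
    print(t,len(g)); 
    for lo in np.arange(0,.09,.01):
        q=g[(g[:,2]>=lo)&(g[:,2]<lo+.01)]; print(lo.round(3),len(q),q.min(0).round(3) if len(q) else '',q.max(0).round(3) if len(q) else '')
"
```

```text
s3 6933
0.0 0  
0.01 0  
0.02 0  
0.03 0  
0.04 11 [-0.009  0.006  0.048] [0.009 0.009 0.05 ]
0.05 44 [-0.011  0.006  0.051] [0.011 0.015 0.06 ]
0.06 63 [-0.011  0.005  0.06 ] [0.011 0.016 0.07 ]
0.07 59 [-0.01   0.006  0.07 ] [0.011 0.017 0.08 ]
0.08 9 [-0.006  0.014  0.08 ] [0.007 0.016 0.083]
t3 11660
0.0 0  
0.01 0  
0.02 0  
0.03 0  
0.04 0  
0.05 16 [ 0.008 -0.01   0.051] [0.013 0.012 0.06 ]
0.06 23 [ 0.003 -0.014  0.06 ] [0.013 0.012 0.07 ]
0.07 15 [ 0.008 -0.013  0.07 ] [0.013 0.006 0.079]
0.08 14 [ 0.009 -0.015  0.08 ] [0.014 0.013 0.089]
s2 8798
0.0 0  
0.01 0  
0.02 0  
0.03 0  
0.04 2 [-0.028 -0.01   0.05 ] [-0.027 -0.005  0.05 ]
0.05 72 [-0.04 -0.02  0.05] [0.035 0.02  0.06 ]
0.06 107 [-0.041 -0.021  0.06 ] [0.037 0.02  0.07 ]
0.07 107 [-0.041 -0.021  0.07 ] [0.037 0.02  0.08 ]
0.08 98 [-0.044 -0.021  0.08 ] [0.035 0.02  0.09 ]
```

```bash
H="python3 -m handwheel"
$H '[0,0,0,0.0295,-0.0038,-0.061, 0,0,0,0.0295,-0.0038,-0.061, 0,0,0,0.0295,-0.0038,-0.061, 0,0,0,0.0295,-0.0038,-0.061]' 0.6 60
$H '[0,0,0,0.0295,-0.0038,-0.061, 0,0,0,0.0295,-0.0038,-0.061, 0,0,0,0.0295,-0.0038,-0.061, 0,0,0,0.0295,-0.0038,-0.061]'
$H '[0,0,0,0.0295,-0.0038,-0.061, 0,0,0,0.0295,-0.0038,-0.061, 0,0,0,0.0295,-0.0038,-0.061, 0,0,0,0.0205,-0.0038,-0.042, 0,0,0,0,0,0]'
python3 -c "
from h import *
go(grip-.029*n,knobR(a))"
```

```text
time: 4.6
eef_pos: [0.6463, -0.2446, 0.1586]
tcp_rot: [0.263, 0.938, 0.033, 0.223]
contact_force: [0.2, 0.3, -0.6]
opening: 0.566
finger_force: 0.0
time: 4.93
eef_pos: [0.6463, -0.2446, 0.1586]
tcp_rot: [0.455, 0.861, 0.079, 0.212]
contact_force: [-0.3, -0.5, -0.4]
opening: 0.598
finger_force: 0.0
time: 5.35
eef_pos: [0.6463, -0.2446, 0.1586]
tcp_rot: [0.613, 0.757, 0.119, 0.193]
contact_force: [0.5, 0.5, -0.4]
opening: 0.598
finger_force: 0.0
t 5.35 pos [ 0.6463 -0.2446  0.1586] q [-0.58  0.16  1.89  0.31  0.7  -0.99] F [ 0.5  0.5 -0.4] open 0.598
shift [ 0.0789 -0.0143 -0.1867] turn [ 0.0022  0.002  -0.0047] minrows 0.7310462362380685
```

```bash
H="python3 -m handwheel"
$H '[0.016,-0.003,-0.037,0,0,0, 0.016,-0.003,-0.037,0,0,0, 0.016,-0.003,-0.037,0,0,0, 0.016,-0.003,-0.037,0,0,0, 0,0,0,0,0,0]'
$H '[0.014,-0.002,-0.035,0.002,0.002,-0.005, 0,0,0,0,0,0]'
$H '[0,0,0,0,0,0, 0,0,0,0,0,0, 0,0,0,0,0,0, 0,0,0,0,0,0, 0,0,0,0,0,0]' 0 60
```

```text
time: 5.77
eef_pos: [0.6554, -0.2459, 0.1339]
tcp_rot: [0.612, 0.758, 0.118, 0.192]
contact_force: [-0.2, -0.5, 0.2]
opening: 0.601
finger_force: 0.0
time: 5.93
eef_pos: [0.6579, -0.2465, 0.1298]
tcp_rot: [0.616, 0.755, 0.118, 0.191]
contact_force: [-0.1, 0.9, 0.2]
opening: 0.6
finger_force: 0.0
time: 6.35
eef_pos: [0.6575, -0.247, 0.1314]
tcp_rot: [0.615, 0.756, 0.118, 0.191]
contact_force: [-4.9, -0.5, 2.6]
opening: 0.177
finger_force: 59.4
```

```bash
H="python3 -m handwheel"
$H '[0,0,0,-0.029,0.0038,0.06, 0,0,0,-0.029,0.0038,0.06, 0,0,0,-0.029,0.0038,0.06, 0,0,0,-0.029,0.0038,0.06]' | tail -4
$H '[0,0,0,-0.029,0.0038,0.06, 0,0,0,-0.029,0.0038,0.06, 0,0,0,-0.029,0.0038,0.06, 0,0,0,-0.029,0.0038,0.06]' | tail -4
$H '[0,0,0,-0.029,0.0038,0.06, 0,0,0,-0.029,0.0038,0.06, 0,0,0,-0.029,0.0038,0.06, 0,0,0,0,0,0]'
python3 -c "
from h import *
go(grip-.029*n,knobR(0)); s=ctrl.get_state();print(s['wrist_torque']@n)"
$H '[0,0,0,-0.01,0.0013,0.02, 0,0,0,-0.01,0.0013,0.02, 0,0,0,0,0,0]' | tail -4
python3 -c "
from h import *
go(grip-.029*n,knobR(0)); s=ctrl.get_state();print(s['wrist_torque']@n)"
$H '[0,0,0,-0.01,0.0013,0.02, 0,0,0,-0.01,0.0013,0.02, 0,0,0,0,0,0]' | tail -4
python3 -c "
from h import *
go(grip-.029*n,knobR(0)); s=ctrl.get_state();print(s['wrist_torque']@n)"
```

```text
tcp_rot: [0.443, 0.868, 0.075, 0.212]
contact_force: [-2.9, 0.4, 2.4]
opening: 0.175
finger_force: 59.2
tcp_rot: [0.252, 0.941, 0.03, 0.223]
contact_force: [-2.4, 1.6, 1.8]
opening: 0.175
finger_force: 59.1
time: 7.35
eef_pos: [0.6583, -0.246, 0.1317]
tcp_rot: [0.103, 0.969, -0.005, 0.225]
contact_force: [-2.3, 2.7, 3.3]
opening: 0.171
finger_force: 59.2
t 7.35 pos [ 0.6583 -0.246   0.1317] q [-0.57  0.22  1.87  0.32  0.65 -2.15] F [-2.3  2.7  3.3] open 0.171
shift [-0.0012 -0.0052 -0.0079] turn [-0.0233  0.0036  0.0463] minrows 0.652922703018203
0.03999997313866722
tcp_rot: [0.071, 0.972, -0.013, 0.225]
contact_force: [-1.5, 3.7, 3.4]
opening: 0.173
finger_force: 59.4
t 7.6 pos [ 0.6583 -0.2459  0.1317] q [-0.57  0.22  1.87  0.32  0.65 -2.21] F [-1.5  3.7  3.4] open 0.173
shift [-0.0012 -0.0057 -0.0076] turn [-0.0044  0.0011  0.0083] minrows 0.11944984128195058
0.08354598525471062
tcp_rot: [0.041, 0.973, -0.019, 0.225]
contact_force: [-3.0, 3.2, 4.4]
opening: 0.171
finger_force: 66.0
t 7.85 pos [ 0.6584 -0.2459  0.1317] q [-0.57  0.22  1.87  0.32  0.65 -2.28] F [-3.   3.2  4.4] open 0.171
shift [-0.0014 -0.006  -0.0078] turn [ 0.012  -0.0004 -0.0267] minrows 0.3678101222962677
-1.4742166970301815
```

```bash
H="python3 -m handwheel"
$H '[0,0,0,0,0,0, 0,0,0,0,0,0, 0,0,0,0,0,0]' | tail -4
$H '[0,0,0,0,0,0, 0,0,0,0,0,0, 0,0,0,0,0,0, 0,0,0,0,0,0, 0,0,0,0,0,0]' 0.5 60 | tail -4
$H '[-0.029,0.004,0.06,0,0,0, -0.058,0.008,0.12,0,0,0, -0.058,0.008,0.12,0,0,0, -0.058,0.008,0.12,0,0,0, -0.058,0.008,0.12,0,0,0]' | tail -4
$H '[-0.058,0.008,0.12,0,0,0, -0.058,0.008,0.12,0,0,0, -0.058,0.008,0.12,0,0,0, -0.058,0.008,0.12,0,0,0, 0,0,0,0,0,0]' 
python3 - <<'E'
from h import *
lug=np.array([.412,-.1727,.074])
ps=np.radians(-.55)  # slide y dir tilt
yv=np.array([np.sin(ps),np.cos(ps),0]); z=np.array([0,0,-1.]); y=-yv
print(yv)
for y in(yv,-yv):
    R=Ro.from_matrix(np.c_[np.cross(y,z),y,z]); go(lug+[0,0,.10],R)
snap('top','t4')
p=cv2.imread('pics/t4.png')[80:320,140:340]; cv2.imwrite('pics/t4c.png',cv2.resize(p,None,fx=2.5,fy=2.5,interpolation=2))
E
```

```text
tcp_rot: [0.042, 0.973, -0.019, 0.225]
contact_force: [-3.1, 4.6, 5.0]
opening: 0.174
finger_force: 65.6
tcp_rot: [0.036, 0.974, -0.022, 0.224]
contact_force: [-0.9, -0.3, 0.6]
opening: 0.496
finger_force: 0.0
tcp_rot: [0.036, 0.974, -0.022, 0.224]
contact_force: [-0.3, -0.6, -0.3]
opening: 0.497
finger_force: 0.0
time: 9.35
eef_pos: [0.5848, -0.2376, 0.2904]
tcp_rot: [0.036, 0.973, -0.025, 0.228]
contact_force: [0.0, 0.0, 0.8]
opening: 0.504
finger_force: 0.0
[-0.00959916  0.99995393  0.        ]
t 9.35 pos [ 0.5848 -0.2376  0.2904] q [-0.64 -0.1   1.91  0.27  0.93 -2.25] F [0.  0.  0.8] open 0.504
shift [-1.1519  0.4325 -0.7763] turn [0.0304 0.2931 0.0518] minrows 5.233107685575075
t 9.35 pos [ 0.5848 -0.2376  0.2904] q [-0.64 -0.1   1.91  0.27  0.93 -2.25] F [0.  0.  0.8] open 0.504
shift [-1.1519  0.4325 -0.7763] turn [ 0.4449 -0.0461 -1.8967] minrows 24.49479213607771
```

View pics/t4c.png

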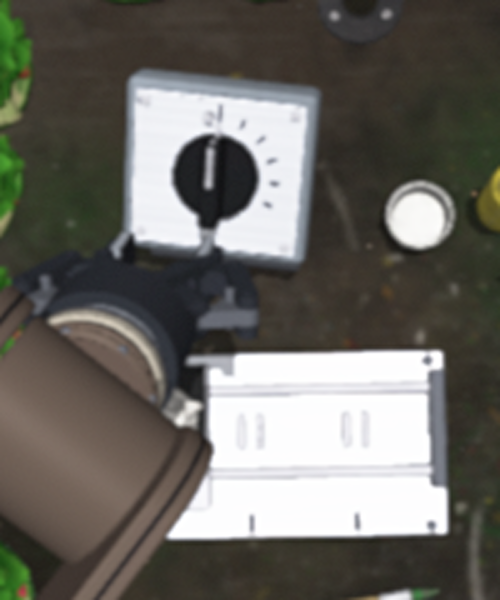

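```bash
H="python3 -m handwheel"
$H '[-0.144,0.054,-0.04,0.0038,0.0366,0.0065, -0.144,0.054,-0.04,0.0038,0.0366,0.0065, -0.144,0.054,-0.04,0.0038,0.0366,0.0065, -0.144,0.054,-0.04,0.0038,0.0366,0.0065]' | tail -4
$H '[-0.144,0.054,-0.04,0.0038,0.0366,0.0065, -0.144,0.054,-0.04,0.0038,0.0366,0.0065, -0.144,0.054,-0.04,0.0038,0.0366,0.0065, -0.144,0.054,-0.04,0.0038,0.0366,0.0065, 0,0,0,0,0,0]'
python3 - <<'E'
from h import *
lug=np.array([.412,-.1727,.074])
ps=np.radians(-.55)
yv=np.array([np.sin(ps),np.cos(ps),0]); z=np.array([0,0,-1.])
R=Ro.from_matrix(np.c_[np.cross(yv,z),yv,z]); go(lug+[0,0,-.027],R)
snap('side','s5');snap('top','t5')
p=cv2.imread('pics/s5.png')[100:350,250:450]; q=cv2.imread('pics/t5.png')[80:320,140:340];cv2.imwrite('pics/s5c.png',np.hstack([cv2.resize(p,(400,500),interpolation=2),cv2.resize(q,(400,500),interpolation=2)]))
E
```

```text
tcp_rot: [0.016, 0.994, -0.009, 0.109]
contact_force: [0.1, 0.5, -0.1]
opening: 0.502
finger_force: 0.0
time: 10.15
eef_pos: [0.4091, -0.17, 0.2331]
tcp_rot: [-0.005, 1.0, 0.004, -0.007]
contact_force: [1.5, 0.6, -0.4]
opening: 0.498
finger_force: 0.0
t 10.15 pos [ 0.4091 -0.17    0.2331] q [-0.62 -0.25  2.1  -0.    1.31 -2.2 ] F [ 1.5  0.6 -0.4] open 0.498
shift [ 0.0193 -0.0177 -1.2404] turn [-0.0053 -0.0087  0.0002] minrows 4.462740038784622
```

View pics/s5c.png

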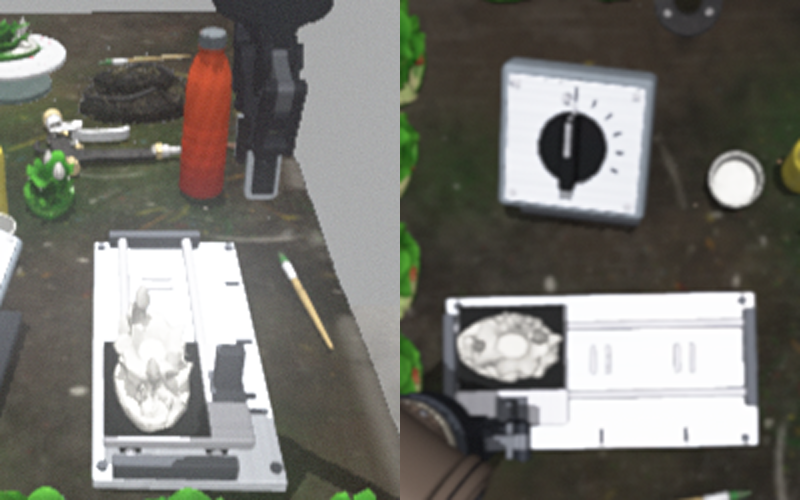

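```bash
python3 - <<'E'
from h import *
for p in((381,195),(381,190),(381,180),(376,196)): print(pt('s5',*p).round(4))
z=np.load('pics/t5.npz'); d=z['d'];f=210/np.tan(np.radians(z['fovy'])/2)
v,u=np.mgrid[:420,:560]; W=(np.stack([(u-z['cx'])/f*d,(v-z['cy'])/f*d,d],-1)-z['t'])@z['R']
s=W[112:182,195:265].reshape(-1,3); h=(s-[0,0,-.20768639])@n; P=s[(h>.034)&(h<.05)]-grip
ab=np.c_[P@up,P@left].astype(np.float32)*1000; r=cv2.minAreaRect(ab); w,e=np.linalg.eigh(np.cov(ab.T)); print(r,np.degrees(np.arctan2(e[1,1],e[0,1])))
s=W[255:300,165:260].reshape(-1,3); q=s[(s[:,2]>.1)&(s[:,0]<.45)]; print(q[np.argsort(q[:,2])[:10]].round(3))
E
```

```text
[ 0.4089 -0.1351  0.259 ]
[ 0.4099 -0.1345  0.2672]
[ 0.4114 -0.1351  0.2822]
[ 0.4153 -0.1359  0.2569]
((0.3773231506347656, 0.1479930877685547), (16.341934204101562, 65.64961242675781), 89.81031799316406) 179.8055805294959
[[ 0.422 -0.199  0.254]
 [ 0.419 -0.201  0.255]
 [ 0.419 -0.203  0.255]
 [ 0.419 -0.204  0.256]
 [ 0.423 -0.199  0.264]
 [ 0.418 -0.207  0.268]
 [ 0.419 -0.206  0.276]
 [ 0.419 -0.205  0.277]
 [ 0.425 -0.203  0.293]
 [ 0.422 -0.206  0.293]]
```

```bash
H="python3 -m handwheel"
$H '[0.0193,-0.0177,-0.12,-0.0053,-0.0087,0, 0,0,-0.2,0,0,0, 0,0,-0.2,0,0,0, 0,0,-0.2,0,0,0, 0,0,-0.12,0,0,0]'
$H '[0,0,-0.1,0,0,0, 0,0,-0.1,0,0,0, 0,0,-0.1,0,0,0, 0,0,-0.094,0,0,0, 0,0,0,0,0,0]'
$H '[0,0,0,0,0,0, 0,0,0,0,0,0, 0,0,0,0,0,0, 0,0,0,0,0,0]' 0 40
```

```text
time: 10.67
eef_pos: [0.4136, -0.1739, 0.1069]
tcp_rot: [-0.004, 1.0, -0.001, 0.002]
contact_force: [0.0, -0.8, -0.3]
opening: 0.503
finger_force: 0.0
time: 11.08
eef_pos: [0.4131, -0.1736, 0.0481]
tcp_rot: [-0.004, 1.0, -0.0, 0.001]
contact_force: [0.4, 0.6, -0.5]
opening: 0.501
finger_force: 0.0
time: 11.42
eef_pos: [0.415, -0.1742, 0.0519]
tcp_rot: [-0.004, 1.0, -0.001, 0.004]
contact_force: [0.0, 3.3, 0.9]
opening: 0.155
finger_force: 41.5
```

```bash
H="python3 -m handwheel"
$H '[0,-0.02,0,0,0,0, 0,-0.03,0,0,0,0, 0,-0.04,0,0,0,0, 0.001,-0.04,0,0,0,0, 0,-0.04,0,0,0,0]'
$H '[0,-0.04,0,0,0,0, 0.001,-0.04,0,0,0,0, 0,-0.04,0,0,0,0, 0.001,-0.04,0,0,0,0, 0,-0.04,0,0,0,0]'
$H '[0,-0.04,0,0,0,0, 0.001,-0.04,0,0,0,0, 0,-0.04,0,0,0,0, 0.001,-0.04,0,0,0,0, 0,-0.03,0,0,0,0]'
$H '[0,-0.02,0,0,0,0, 0,-0.02,0,0,0,0, 0,0,0,0,0,0, 0,0,0,0,0,0, 0,0,0,0,0,0]'
python3 - <<'E'
from h import *
snap('side','s6')
p=cv2.imread('pics/s6.png')[130:350,250:450]; cv2.imwrite('pics/s6c.png',cv2.resize(p,None,fx=2.5,fy=2.5,interpolation=2))
E
```

```text
time: 11.83
eef_pos: [0.4152, -0.2013, 0.0519]
tcp_rot: [-0.004, 1.0, -0.002, 0.004]
contact_force: [2.0, 2.0, 4.3]
opening: 0.156
finger_force: 42.1
time: 12.25
eef_pos: [0.4153, -0.2314, 0.0519]
tcp_rot: [-0.004, 1.0, -0.002, 0.004]
contact_force: [2.9, 2.3, 5.7]
opening: 0.154
finger_force: 42.3
time: 12.67
eef_pos: [0.4155, -0.2603, 0.0519]
tcp_rot: [-0.004, 1.0, -0.003, 0.004]
contact_force: [1.8, -1.3, 4.7]
opening: 0.15
finger_force: 42.0
time: 13.08
eef_pos: [0.4155, -0.2657, 0.0519]
tcp_rot: [-0.004, 1.0, -0.002, 0.004]
contact_force: [1.9, 1.7, 5.8]
opening: 0.151
finger_force: 42.3
```

View pics/s6c.png

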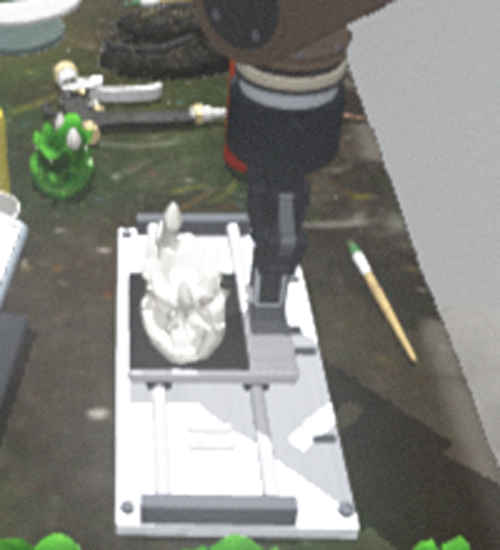

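```bash
H="python3 -m handwheel"
$H '[0,0,0,0,0,0, 0,0,0,0,0,0, 0,0,0,0,0,0, 0,0,0,0,0,0]' 0.5
$H '[0,0,0.05,0,0,0, 0,0,0.1,0,0,0, 0,0,0.1,0,0,0, 0,0,0.2,0,0,0, 0,0,0.2,0,0,0]' | head -2
$H '[0,0,0.2,0,0,0, 0,0,0.2,0,0,0, 0,-0.2,0.1,0,0,0, 0,-0.2,0,0,0,0, 0,-0.2,0,0,0,0]' | head -2
$H '[0,-0.2,0,0,0,0, 0,-0.2,0,0,0,0, 0,-0.1,0,0,0,0, 0,0,0,0,0,0, 0,0,0,0,0,0]'
python3 - <<'E'
from h import *
snap('top','t7')
z=np.load('pics/t7.npz'); d=z['d'];f=210/np.tan(np.radians(z['fovy'])/2)
v,u=np.mgrid[:420,:560]; W=(np.stack([(u-z['cx'])/f*d,(v-z['cy'])/f*d,d],-1)-z['t'])@z['R']
s=W[262:300,165:300].reshape(-1,3); q=s[(s[:,2]>.076)&(s[:,2]<.095)]; print('lug',np.median(q,0),q.min(0),q.max(0))
W0=np.load('pics/W.npy')
for w in(W0,W):
    s=w[225:265,160:320].reshape(-1,3); q=s[(s[:,2]>.065)&(s[:,2]<.13)]; print('lotus',q.mean(0),q.min(0),q.max(0))
p=cv2.imread('pics/t7.png')[80:320,140:400]; cv2.imwrite('pics/t7c.png',cv2.resize(p,None,fx=2.5,fy=2.5,interpolation=2))
E
```

```text
time: 13.47
eef_pos: [0.4142, -0.2642, 0.0502]
tcp_rot: [-0.004, 1.0, -0.001, 0.002]
contact_force: [-0.4, -0.9, 0.6]
opening: 0.497
finger_force: 0.0
time: 13.88
eef_pos: [0.414, -0.2636, 0.1487]
time: 14.3
eef_pos: [0.4156, -0.3559, 0.2264]
time: 14.72
eef_pos: [0.4146, -0.4296, 0.2233]
tcp_rot: [-0.004, 1.0, -0.001, 0.003]
contact_force: [-0.8, 0.2, -1.0]
opening: 0.502
finger_force: 0.0
lug [ 0.41220755 -0.26595583  0.08424833] [ 0.40032639 -0.27328391  0.07664639] [ 0.42426982 -0.25941435  0.08742279]
lotus [ 0.47511347 -0.1792176   0.08120357] [ 0.44287795 -0.22452532  0.06502791] [ 0.50683486 -0.13478147  0.11902535]
lotus [ 0.47570457 -0.27318764  0.08156737] [ 0.44352931 -0.31959148  0.06503995] [ 0.50752993 -0.23037896  0.121414  ]
```

View pics/t7c.png

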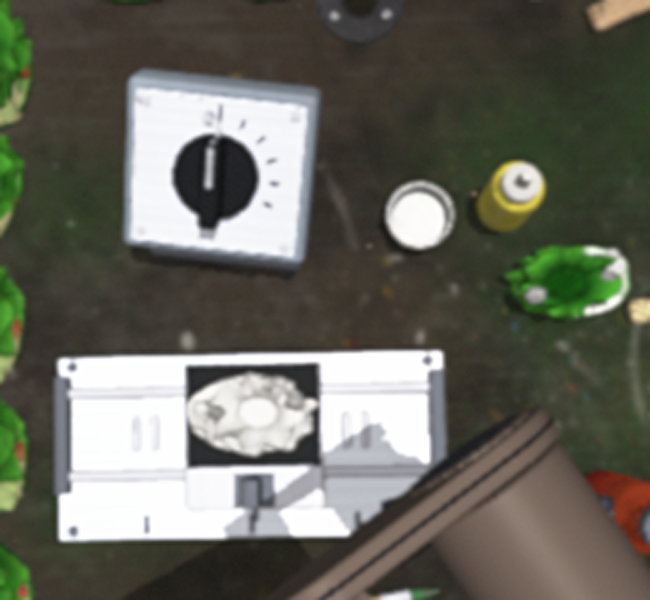

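```bash
python3 - <<'E'
from h import *
snap('top','t8')
def ray(z,u,v,h):
    f=210/np.tan(np.radians(z['fovy'])/2); R=z['R'];C=-R.T@z['t']; r=R.T@np.array([(u-z['cx'])/f,(v-z['cy'])/f,1]); return C+r*(h-C[2])/r[2]
def edges(row,x0,x1):
    g=np.diff(row[x0:x1].astype(float)); out=[]
    for s in(-1,1):
        i=np.argmax(s*g); w=np.clip(s*g[max(0,i-2):i+3],0,None); out.append(x0+.5+(w*np.arange(max(0,i-2),max(0,i-2)+len(w))).sum()/w.sum())
    return out
for t,c in(('top0',195),('t7',241),('t8',241)):
    z=np.load(f'pics/{t}.npz'); g=z['p'].mean(-1)
    for v0,v1,x0,x1,h,nm in((228,231,c-32,c+42,.043,'pad'),(273,281,c-14,c+16,.086,'lug'),(287,290,c-8,c+12,.0135,'rib')):
        e=edges(g[v0:v1].mean(0),x0,x1); P=[ray(z,x,(v0+v1-1)/2,h)[1] for x in e]; print(t,nm,np.round(e,2),np.round(P,4),round(np.mean(P),4))
E
```

```text
top0 pad [168.56 163.69] [-0.1164 -0.1062] -0.1113
top0 lug [187.33 203.53] [-0.1636 -0.1957] -0.1797
top0 rib [196.17 199.04] [-0.1683 -0.1744] -0.1713
t7 pad [214.06 267.05] [-0.2113 -0.3215] -0.2664
t7 lug [233.72 249.26] [-0.2554 -0.2861] -0.2708
t7 rib [239.08 242.48] [-0.2596 -0.2669] -0.2632
t8 pad [214.06 267.05] [-0.2113 -0.3215] -0.2664
t8 lug [233.72 249.33] [-0.2554 -0.2863] -0.2709
t8 rib [239.07 242.47] [-0.2596 -0.2668] -0.2632
```

```bash
H="python3 -m handwheel"
$H '[0,0.2,0,0,0,0, 0,0.2,0,0,0,0, 0,0.25,0,0,0,0, 0,0.25,0,0,0,0, 0,0.203,0,0,0,0]' 0.5 40| head -2
$H '[0,0,0,0,0,0, 0,0,-0.2,0,0,0, 0,0,-0.2,0,0,0, 0,0,-0.2,0,0,0, 0,0,-0.15,0,0,0]' | head -2
$H '[0,0,-0.1,0,0,0, 0,0,-0.1,0,0,0, 0,0,-0.1,0,0,0, 0,0,-0.1,0,0,0, 0,0,0,0,0,0]' | head -5
$H '[0,0,0,0,0,0, 0,0,0,0,0,0, 0,0,0,0,0,0, 0,0,0,0,0,0]' 0 40
```

```text
time: 15.23
eef_pos: [0.4144, -0.2604, 0.2234]
time: 15.65
eef_pos: [0.4142, -0.2624, 0.109]
time: 16.07
eef_pos: [0.4131, -0.2617, 0.0482]
tcp_rot: [-0.005, 1.0, 0.0, 0.001]
contact_force: [-0.7, -0.0, -0.5]
opening: 0.498
time: 16.4
eef_pos: [0.4156, -0.2641, 0.0524]
tcp_rot: [-0.004, 1.0, -0.002, 0.004]
contact_force: [-0.3, 2.2, 3.8]
opening: 0.154
finger_force: 41.2
```

```bash
H="python3 -m handwheel"
$H '[0,0,0,0,0,0, 0,0,0,0,0,0, 0,0,0,0,0,0, 0,0,0,0,0,0]' 0.5 | head -2
$H '[0,0,0.05,0,0,0, 0,0,0.1,0,0,0, 0,0,0.1,0,0,0, 0,0,0.2,0,0,0, 0,0,0.2,0,0,0]' | head -2
$H '[0,0,0.2,0,0,0, 0,0,0.2,0,0,0, 0,-0.2,0.1,0,0,0, 0,-0.2,0,0,0,0, 0,-0.2,0,0,0,0]' | head -2
$H '[0,-0.2,0,0,0,0, 0,-0.2,0,0,0,0, 0,-0.1,0,0,0,0, 0,0,0,0,0,0, 0,0,0,0,0,0]' | head -5
python3 - <<'E'
from h import *
snap('top','t9')
z=np.load('pics/t9.npz'); d=z['d'];f=210/np.tan(np.radians(z['fovy'])/2)
v,u=np.mgrid[:420,:560]; W=(np.stack([(u-z['cx'])/f*d,(v-z['cy'])/f*d,d],-1)-z['t'])@z['R']
s=W[262:300,165:300].reshape(-1,3); q=s[(s[:,2]>.076)&(s[:,2]<.095)]; print('lug',np.median(q,0),q.min(0),q.max(0))
s=W[225:265,160:320].reshape(-1,3); q=s[(s[:,2]>.065)&(s[:,2]<.13)]; print('lotus',q.mean(0))
# image shift of the carrier front strip + pad between t7 and t9
a=np.load('pics/t7.npz')['p'].mean(-1).astype(np.float32)[225:284,205:275]; b=z['p'].mean(-1).astype(np.float32)[225:284,205:275]
print(cv2.phaseCorrelate(a,b), abs(a-b).mean())
g=z['p'].mean(-1)[228:231].mean(0); print(g[210:218].round(),g[263:271].round())
E
```

```text
time: 16.73
eef_pos: [0.415, -0.2641, 0.0511]
time: 17.15
eef_pos: [0.4142, -0.2632, 0.1489]
time: 17.57
eef_pos: [0.4157, -0.3556, 0.2266]
time: 17.98
eef_pos: [0.4146, -0.4293, 0.2235]
tcp_rot: [-0.004, 1.0, -0.001, 0.003]
contact_force: [0.3, 1.0, -0.5]
opening: 0.501
lug [ 0.41269509 -0.26192969  0.08479546] [ 0.40082923 -0.26899716  0.07614651] [ 0.4242064  -0.25558073  0.08872906]
lotus [ 0.47558658 -0.26851652  0.08138321]
((-1.49896728199586, 0.26299786092075905), 0.7893338742079559) 18.239305
[255. 242. 146.  67.  42.  43.  46.  45.] [ 47.  82. 143. 225. 255. 255. 255. 254.]
```

```bash
python3 -c "
from plant import ctrl
print(ctrl.get_state()['dq'].round(3)); print(ctrl.sign_off())"
```

```text
[ 0.017 -0.015  0.016 -0.001 -0.003 -0.   ]
the job is handed in; nothing more can be done
None
```

The job is handed in at about 18 s of the 69 s: the knob was turned to its zero stop first (measured about 0.2 degrees off). The carrier now stands in the middle station by my camera measurement (about 89 mm of travel, after a 4 mm correction) with the lotus upright on its pad, and the arm touches nothing and moved no bystander; I could not confirm the detent click itself.

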